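# Set up the milliner's gluing place under the fume hood

## Robot

A 7-joint arm with a two-finger parallel gripper is mounted at the origin on the work surface. World frame = base frame: x ahead of the robot, y to its left, z up, the work surface at z = 0. Lengths are in m, angles in degrees, forces in N, time in s.
With the tool pointing down it reaches from about 0.35 to 0.775 m from the base axis. Payload 3.1 kg.
Tool frame: the origin (TCP) lies on the centre line of the jaws, within the pads' length; the fingertips stand 17 mm ahead of it and the grasp point (between the pads) lies 2 mm behind it (robot.tip_reach is the distance from the TCP to the fingertips, in m); z points along the fingers, y is the line along which they close (so a half turn about z gives the same grasp; the last joint's range is limited). The gripper opens to 85 mm and grips with 20 to 120 N. Pads are 22 mm wide; open, the fingers measure 114 mm over their backs; the gripper's body (76 mm by 85 mm) begins 54 mm behind the grasp point. The pads swing forward as they close: fully open they stand 13 mm farther back than shut.
Start: joints at [-72.233, 17.813, 0.802, 86.603, -0.252, 75.585, -1.558], TCP at [0.189, 0.516, 0.248] pointing down, gripper open.
Joint ranges: [-154.91, 154.91], [-16.99, 109.72], [-72.82, 74.43], [7.12, 147.25], [-82.49, 262.49], [11.32, 116.49], [-174.64, 174.64]. Speed limits (degrees/s): [159.86, 159.86, 180, 180, 180, 180, 180].

## Interface

Orientations are given as [roll, pitch, yaw] about the fixed x, y, z axes, in that order (R = Rz(yaw) Ry(pitch) Rx(roll)).
In Python, from station import robot, fingers, vision, workorder, recognise gives the robot as it stands. Calls block until the motion is done:
- robot.move_to(position, orientation): joint-space move of the TCP to a pose.
- robot.line_to(position, orientation=None, velocity=0.15, f_stop=None): straight line of the TCP; orientation=None keeps the orientation; velocity is the mean speed in m/s. With f_stop (N) it stops when the force on the tool has changed by that much, and returns True; else False.
- robot.move_j(angles): joint-space move.
- fingers.gripper_to(opening, force=None): opening from 0.0 (shut) to 1.0 (fully open); force is the grip in N (None keeps the last); returns when the fingers have stopped.
- robot.pause(seconds).
- robot.inverse_kinematics(position, orientation): joint angles nearest the present ones, or None.
- vision.grab_frame(name): name is "scene" or "top" or "wrist"; returns the picture (400x640x3 uint8, red, green, blue); there is no depth.
- vision.calibration(name): a dict with "mtx" (3x3 intrinsics, pixels), "k1" (the pictures are not rectified: a ray, as slopes to the right and down, at radius r is drawn at 1 + k1 r^2 times it, then the intrinsics apply), "extrinsics" (4x4, takes a point from world to camera coordinates); the wrist camera has in their place "T_tool_cam" (4x4, takes a point from camera to tool coordinates, whose origin is the TCP and whose axes are the flange's). Camera axes: x right, y up, looking along -z (the intrinsics and any distortion apply to the point x, -y, -z); pixel columns grow to the right and rows downward; lengths in m; the calibration is good to about 2 mm. A picture is of the moment at which its call begins: read the wrist's pose just before it. calibration takes no time and is no camera call.
A pose or a line that the arm cannot do raises robot.PlanningError and nothing moves.
- workorder.close_job(): hands the job in; it is judged then, once.
Trained networks look in the newest picture that a camera, given by its name, has taken for a name from the list of things; names that differ only in an ending like _2 or _b are one class to them, and where a whole thing is asked for, a point or a joint stands for the part that bears it (a point fixed in the world has none). Each returns a list of dicts, best first, with "p" (0 to 1); they miss things now and then, are a little off and sometimes report something else, mostly with a low value. They report only what shows in the picture. A call takes as long as a camera call. They do not tell look-alikes from the thing itself.
- recognise(label, camera): "rect" ([centre column, centre row, width, height] in pixels, round what is visible of it).
Readings, each from a call of its own:
- robot.current_time_s(): time.
- robot.current_joint_positions(): joint angles.
- robot.current_dq(): joint speeds.
- robot.current_joint_torque(): joint torques, N m.
- robot.current_tool_pos(): TCP position.
- robot.current_eef_rot(): TCP orientation.
- robot.current_contact_force(): force on the tool from outside, world axes, zero at the start.
- robot.current_torque(): the same for the moment, N m.
- robot.current_finger_gap(): opening from 0.0 (shut) to 1.0 (fully open).
- robot.current_gripper_force(): force on a finger pad.
Only numpy, scipy, OpenCV 4.12 (cv2) and the standard library are available. Lean on these libraries where they do the work, as an engineer would, in place of code of your own. Each camera call takes 0.05 s, during which the arm holds its last target. There are 200 camera calls.

## Task

I am about to glue trimmings, so get the extraction place ready: turn the damper lever on the duct to the three-quarters-open mark, the fourth of its five marks counted from shut, and leave it there. Stand the squat glass cement jar in the middle of the white tile under the hood, upright and set down rather than dropped, without knocking the hood. Leave the other things on the table where they are.

Things in the scene. Friction and masses are not known exactly. Their poses are not given: they have to be found in the camera images.
- damper (a joint): Damper lever, swings level about an upright axis over the duct; rad. 0 = shut: straight across the duct, to the robot's side (-x of damper_hinge). Grows counter-clockwise from above to pi/2 = open: along the duct, towards the grey cabinet. Five evenly spaced black marks: shut, quarter, half, three-quarters (1.178), open. Friction holds it wherever it is left; about 2 N at the knob moves it.
- damper_hinge (a point): Point on the lever's hinge axis, 188 mm above the table. Its x axis is square to the duct, away from the robot, its y axis along the duct from cabinet to hood; the whole extractor shares this yaw. The 100 mm duct under it (top at 165 mm) runs from the filter cabinet (300 mm away at -y, its handle 292 mm high) to the riser (centre 180 mm away at +y).
- damper_knob (a point): Middle of the lever's round upright black knob, 130 mm from the hinge axis, 222 mm above the table. The knob is 20 to 25 mm thick and stands from 191 to 244 mm; below it is the lever's flat steel bar (14 mm wide, 5 mm thick, top at 191 mm) and, from 115 mm radius inwards, the marked plate (top at 178 mm).
- three_quarter_mark (a point): The three-quarters-open mark on the plate: a short black line, this point 100 mm from the hinge axis, 178 mm above the table. The lever is set right when its bar lies over it.
- jar_mid (a point): Squat amber glass jar with a flat black screw cap, 85 mm tall, glass body 55 mm across and straight-sided from the foot up to 58 mm, cap 42 mm across; about 0.26 kg. The point is at its axis, half-way up (42.5 mm above its foot); z is up its axis. It is the wide, low one; the slim tall bottle of the same glass is not it.
- tile_top (a point): Centre of the top of the white glazed tile, 150 by 150 mm, 8 mm thick, fixed on the table below the hood; axes along its edges.
- hood: Aluminium bell hood fixed at the end of the duct, open downwards: mouth 200 mm across, its lip 285 mm above the table, narrowing to the 106 mm duct bend above, which rises to 455 mm. The riser of the duct stands 190 mm beside the hood, towards the damper. Its frame is that of the extractor (origin on the table under the damper hinge).
- hood_mouth (a point): Centre of the hood's mouth, 285 mm above the table. The tile's middle lies about 30 mm from under it, towards the robot, so that the lip overhangs the tile.
- bottle: Bystander: slim amber glass bottle, 42 mm across, 130 mm tall, black cap; origin at its foot.
- thread_cone: Bystander: grey cone of thread, 68 mm across the foot, 140 mm tall; origin at its foot.
- pin_tin: Bystander: round flat steel pin tin, 79 mm across, 34 mm tall; origin at its foot.
- shears: Bystander: tailor's shears lying shut, 245 mm long, 14 mm high, blades along +x of its frame, origin at the pivot on the table.
Mind the look-alikes: they are no part of the job. What is shaped like the part that bears jar_mid but green or turquoise is not meant.

How it is judged (in metres and radians):
At the end, for the whole second after the job is handed in: The damper lever rests within 5 degrees of the three-quarters-open mark, and the jar stands upright on the tile, released, its middle within 30 mm of the tile's middle (value of joint damper between 1.091 and 1.265 rad and horizontal distance between jar_mid and tile_top below 0.03 m and z of jar_mid in the frame of tile_top between 0.037 and 0.048 m and angle between jar_mid's own z axis and vertical below 0.1 rad); the robot touches nothing.
It fails at once if the hood is knocked (more than 10 N) (contact force between anything else and hood above 10 N).
It fails at once if the jar is dropped: let go more than 20 mm above the tile or 28 mm above the table (height (world z) of jar_mid above 0.0705 m and contact force between the fingers and jar below 0.05 N).
It fails at once if the jar is tipped over (angle between jar_mid's own z axis and vertical above 0.6 rad).
It fails at once if another thing is displaced by more than 30 mm (distance of any of bottle, thread_cone, pin_tin, shears from where it was at the start of the episode above 0.03 m).
It also fails if it takes over 64 s, if anything falls off the work surface, if the arm or the gripper's body presses on something with over 40 N, if the wrist force passes 120 N, or if a joint passes its speed limit or range.

## Working session

There is one attempt and no reset: what is moved stays moved. The work goes in short steps, each a Python script; the robot and the scene stay as the last script left them, time stands still between calls to the robot, and variables do not carry over. Pictures are saved under pics/ and viewed, at most 10 in all, crops included, and the job is handed in when it is done.

```bash
mkdir -p pics; ls
cat > h.py <<'E'
import numpy as np, cv2
from station import robot, fingers, vision, workorder, recognise
def save(n,img): cv2.imwrite('pics/'+n+'.png',img[:,:,::-1])
def cam(name):
    c=vision.calibration(name); return np.array(c['mtx']),c['k1'],c
def ray(name,px,pose=None):
    K,k1,c=cam(name)
    u=np.linalg.solve(K,[px[0],px[1],1])[:2]; s=u.copy()
    for _ in range(20): s=u/(1+k1*(s@s))
    d=np.array([s[0],-s[1],-1.])
    if name=='wrist':
        T=pose@np.array(c['T_tool_cam'])
    else: T=np.linalg.inv(np.array(c['extrinsics']))
    return T[:3,3],T[:3,:3]@d
def at_z(name,px,z,pose=None):
    o,d=ray(name,px,pose); return o+d*(z-o[2])/d[2]
def proj(name,P,pose=None):
    K,k1,c=cam(name)
    E=np.array(c['extrinsics']) if name!='wrist' else np.linalg.inv(pose@np.array(c['T_tool_cam']))
    p=E[:3,:3]@np.array(P,float)+E[:3,3]; s=np.array([p[0],-p[1]])/-p[2]; s=s*(1+k1*(s@s))
    return (K@[s[0],s[1],1])[:2]
def pose():
    from scipy.spatial.transform import Rotation as R
    T=np.eye(4);T[:3,3]=robot.current_tool_pos();T[:3,:3]=R.from_euler('xyz',robot.current_eef_rot(),degrees=True).as_matrix();return T
E
python3 - <<'E'
from h import *
np.set_printoptions(precision=3,suppress=True)
for n in('scene','top'):
    save(n+'0',vision.grab_frame(n)); print(n,np.linalg.inv(np.array(cam(n)[2]['extrinsics'])),cam(n)[:2])
    for l in('damper_knob','damper_hinge','jar_mid','tile_top','hood','bottle','thread_cone','pin_tin','shears'):
        try: print(l,[(np.round(r['rect']),round(r['p'],2)) for r in recognise(l,n)[:3]])
        except Exception as e: print(l,e)
print(robot.current_eef_rot(),robot.current_time_s())
E
```

```text
pics
scene [[ 0.858 -0.488  0.161  0.664]
 [ 0.514  0.817 -0.26  -0.173]
 [-0.004  0.306  0.952  1.084]
 [ 0.     0.     0.     1.   ]] (array([[412.612,   0.   , 313.358],
       [  0.   , 412.612, 196.465],
       [  0.   ,   0.   ,   1.   ]]), -0.003355080424994281)
damper_knob [(array([276., 302.,  80.,  16.]), 0.69), (array([297., 252., 323., 295.]), 0.67)]
damper_hinge [(array([295., 254., 323., 292.]), 0.69)]
jar_mid [(array([352., 124.,  20.,  28.]), 0.96), (array([369.,  95.,  19.,  28.]), 0.91), (array([318., 105.,  18.,  31.]), 0.85)]
tile_top [(array([297., 253., 322., 292.]), 0.65), (array([276., 303.,  81.,  17.]), 0.6)]
hood [(array([410., 155.,  98.,  89.]), 0.69)]
bottle [(array([277., 230.,  15.,  20.]), 0.66), (array([297., 252., 321., 294.]), 0.45)]
thread_cone [(array([354., 122.,  20.,  27.]), 0.53), (array([199., 304.,  67.,  36.]), 0.19)]
pin_tin [(array([304., 177.,  28.,  26.]), 0.91)]
shears [(array([208., 305.,  86.,  38.]), 0.79)]
top [[ 0.008  0.997 -0.081  0.421]
 [-1.     0.009  0.019  0.091]
 [ 0.02   0.081  0.997  1.264]
 [ 0.     0.     0.     1.   ]] (array([[388.999,   0.   , 318.304],
       [  0.   , 388.999, 203.94 ],
       [  0.   ,   0.   ,   1.   ]]), -0.047105139484820605)
damper_knob [(array([408., 181.,  40.,  46.]), 0.96), (array([255., 144.,  73.,  76.]), 0.64)]
damper_hinge [(array([414., 173., 395., 135.]), 0.66)]
jar_mid [(array([230., 219.,  17.,  22.]), 0.82), (array([225., 258.,  23.,  19.]), 0.82), (array([195., 220.,  21.,  16.]), 0.63)]
tile_top [(array([267., 178.,  44.,  35.]), 0.82)]
hood [(array([252., 144.,  70.,  74.]), 0.8)]
bottle [(array([346., 224.,  15.,  13.]), 0.6)]
thread_cone [(array([209., 174.,  28.,  18.]), 0.94)]
pin_tin [(array([291., 233.,  24.,  25.]), 0.8), (array([254., 145.,  74.,  77.]), 0.64)]
shears [(array([419., 241.,  50.,  67.]), 0.72)]
[179.995   0.001 159.847] 1.0
```

View pics/scene0.png

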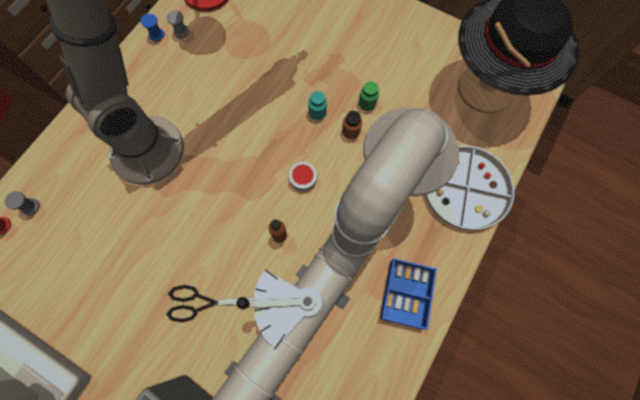

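View pics/top0.png

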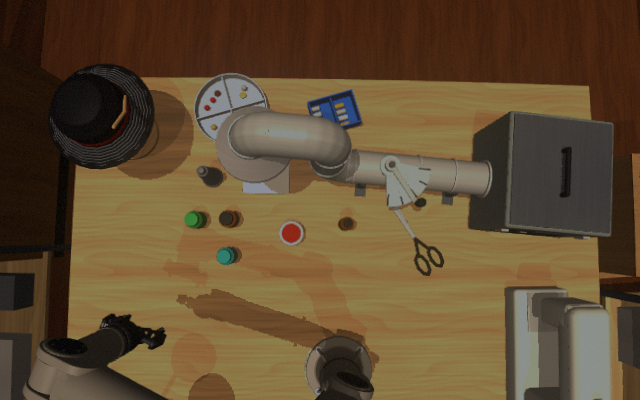

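Run:
```python
from h import *
a=cv2.imread('pics/scene0.png')[70:150,290:410]; b=cv2.imread('pics/top0.png')[195:280,180:300]
a=cv2.resize(a,None,fx=4,fy=4,interpolation=2);b=cv2.resize(b,(400,320),interpolation=2)
c=cv2.imread('pics/top0.png')[140:225,350:450]; c=cv2.resize(c,(400,340)[:2],interpolation=2)
W=np.zeros((600,800,3),np.uint8)
W[:260,:390]=cv2.resize(a,(390,260));W[:283,400:800]=cv2.resize(b,(400,283));W[283:600,:373]=cv2.resize(c,(373,317))
cv2.imwrite('pics/crop0.png',W)
```

```text
(no output)
```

View pics/crop0.png

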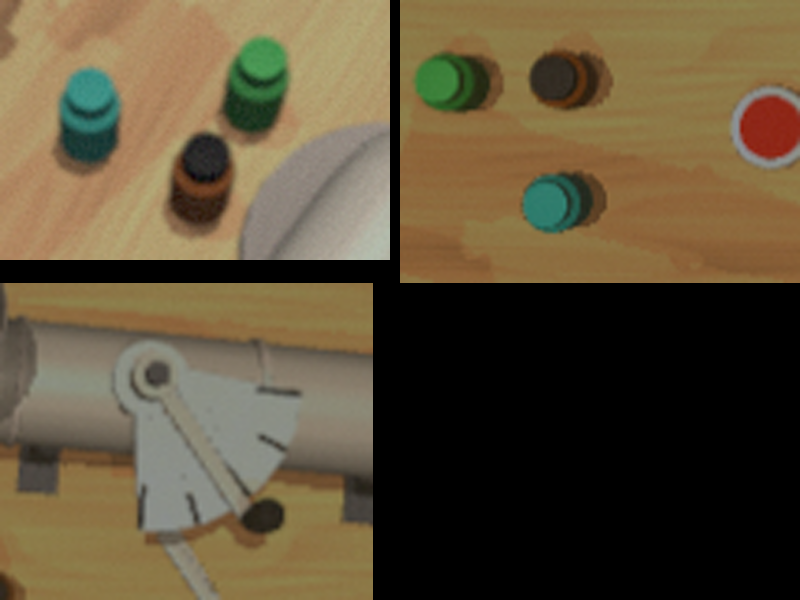

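The top-view candidates for the jar are amber with a black cap at (229,219), green at (195,219) and turquoise at (226,257). The slim bottle is at (346,224). The crop shows the amber one is wide and low with a flat black cap, so I choose that one. The damper lever lies close to the half mark: hinge at (392,164), knob at about (420,202), three-quarters mark at (423,182).

Run:
```python
from h import *
np.set_printoptions(precision=3,suppress=True)
t=lambda p,z:at_z('top',p,z)
H=t((392.1,164.1),.19);M=t((422.9,182.4),.178);O=t((425,169),.178);S=t((388.3,200),.178);Kn=t((420.2,202.2),.235)
print('H',H,'M',M,'O',O,'S',S,'K',Kn)
for n,P in(('M',M),('O',O),('S',S),('K',Kn)):
    d=P-H; print(n,np.hypot(d[0],d[1]),np.degrees(np.arctan2(d[1],d[0])))
# scene hinge
for l in [('scene',(311,302))]: print('H scene',at_z(*l,.19))
print('jar top cap',t((228.0,218.5),.085),t((230,219),.0425),'scene',at_z('scene',(352,124),.0425))
print('bottle',t((346,224),.1),at_z('scene',(277,230),.065))
print('cone',t((209,174),.07),'tin',t((291,233),.034),at_z('scene',(303,176),.034))
print('tile corners',t((243,192.5),.008),t((288.5,192.5),.008))
print('green',t((194,219),.085),'turq',t((226,256),.085))
print('hood',t((252,144),.285)[:2])
print('shears',t((402,215),.01),t((437,268),.01))
for y in (180,150,120,90,60):pass
```

```text
H [ 0.622 -0.136  0.19 ] M [ 0.573 -0.226  0.178] O [ 0.612 -0.232  0.178] S [ 0.522 -0.126  0.178] K [ 0.511 -0.201  0.235]
M 0.10274597283197312 -118.59270465032681
O 0.09747212482509568 -96.24597439615295
S 0.10073105747083866 174.78960652046507
K 0.12860547496562802 -149.41000918282796
H scene [ 0.629 -0.131  0.19 ]
jar top cap [0.47  0.342 0.085] [0.47  0.345 0.042] scene [0.472 0.351 0.042]
bottle [ 0.456 -0.014  0.1  ] [ 0.459 -0.018  0.065]
cone [0.607 0.408 0.07 ] tin [0.428 0.153 0.034] [0.433 0.15  0.034]
tile corners [0.558 0.312 0.008] [0.559 0.165 0.008]
green [0.467 0.445 0.085] turq [0.357 0.345 0.085]
hood [0.652 0.243]
shears [ 0.489 -0.205  0.01 ] [ 0.318 -0.317  0.01 ]
```

Hinge radii (103, 97, 101 and 129 mm) match the given 100 and 130 mm, and the extractor yaw comes out near -5.7°. The lever is now at about 36°. The hood lip overhangs the tile, so I'll grip the jar with a strongly inclined tool. Next I check reachability.

```bash
cat >> h.py <<'E'
from scipy.spatial.transform import Rotation as R
def ori(th,ph,s=1):
    th,ph=np.radians([th,ph]); d=np.array([np.sin(th)*np.cos(ph),np.sin(th)*np.sin(ph),-np.cos(th)])
    y=s*np.array([-np.sin(ph),np.cos(ph),0]); return d,R.from_matrix(np.c_[np.cross(y,d),y,d]).as_euler('xyz',degrees=True)
J=np.array([.470,.345,0]); YAW=-5.7; Hh=np.array([.624,-.134,0])
ex=np.array([np.cos(np.radians(YAW)),np.sin(np.radians(YAW)),0]); ey=np.array([-ex[1],ex[0],0])
T=np.array([.629,.237,0])
def knob(a,z):
    b=np.radians(180+YAW+a); return Hh+.13*np.array([np.cos(b),np.sin(b),0])+[0,0,z]
E
python3 - <<'E'
from h import *
np.set_printoptions(precision=0,suppress=True)
print(T,Hh+.37*ey-.03*ex)
for s in(1,-1):
  for th in(50,58,65):
    for ph in(40,60,75):
      d,o=ori(th,ph,s); q=[robot.inverse_kinematics(J+[0,0,.038]+.005*d-b*d+[0,0,.0],o) for b in(0,.1)]
      print('J',s,th,ph,[None if x is None else np.array(x) for x in q])
    for ph in(-10,5,20):
      d,o=ori(th,ph,s); h=d*[1,1,0]
      q=[robot.inverse_kinematics(T+[0,0,.046+u]+.005*d-b*h,o) for b,u in((0,0),(0,.04),(.15,.04))]
      print('T',s,th,ph,[None if x is None else np.array(x) for x in q])
for a in(36,67.5):
    for off in (90,-90):
        o=[180,0,180+YAW+a+off]; q=robot.inverse_kinematics(knob(a,.225),o); print('K',a,off,knob(a,.225),None if q is None else np.array(q))
E
```

```text
[1. 0. 0.] [1. 0. 0.]
J 1 50 40 [array([ 14.,  49., -62., 137., 147.,  46., -30.]), None]
J 1 50 60 [array([ 27.,  51., -62., 132., 164.,  20., -20.]), array([ 40.,  31., -62., 138., 227.,  13., -89.])]
J 1 50 75 [array([ -63.,   55.,   64.,  127.,  249.,   86., -130.]), array([   3.,   23.,  -10.,  128.,  -82.,   43., -130.])]
T 1 50 -10 [array([-72.,  43.,  42., 119., 110.,  13., -73.]), array([-74.,  38.,  45., 118.,  92.,  12., -52.]), array([-72.,  27.,  24., 128.,  89.,  32., -54.])]
T 1 50 5 [array([  8.,  46., -51., 122., 125.,  54., -37.]), array([  8.,  39., -51., 122., 119.,  49., -34.]), array([-58.,  21.,  18., 138., 131.,  29., -74.])]
T 1 50 20 [array([ 24.,  52., -62., 124., 136.,  46., -22.]), array([ 24.,  44., -62., 124., 131.,  40., -22.]), array([ 27.,  33., -61., 140., 140.,  41., -40.])]
J 1 58 40 [array([ 16.,  59., -62., 140., 160.,  60., -32.]), None]
J 1 58 60 [array([ 31.,  60., -62., 134., 180.,  28., -26.]), array([ 45.,  43., -62., 142., 212.,  22., -62.])]
J 1 58 75 [array([ -60.,   63.,   64.,  129.,  240.,  100., -126.]), array([  42.,   41.,  -51., 
[... 3073 characters left out ...]
]
T -1 65 -10 [array([-53.,  44.,  11., 122., 118.,  51., 100.]), array([-53.,  38.,  11., 122., 115.,  49., 106.]), array([-88.,  40.,  32., 133., 100.,  43.,  99.])]
T -1 65 5 [array([-10.,  47., -31., 128., 144.,  68., 116.]), array([ -2.,  44., -41., 129., 141.,  68., 124.]), array([-24.,  37., -31., 144., 131.,  76., 105.])]
T -1 65 20 [array([ 26.,  67., -62., 130., 164.,  67., 150.]), array([ 25.,  57., -62., 131., 159.,  62., 146.]), None]
K 36 90 [ 1. -0.  0.] [ -24.   29.   65.   91.  -27.   77. -106.]
K 36 -90 [ 1. -0.  0.] [-23.  28.  61.  91. -25.  77.  72.]
K 67.5 90 [ 1. -0.  0.] [-15.  38.  64.  79. -34.  83. -70.]
K 67.5 -90 [ 1. -0.  0.] [-13.  36.  58.  79. -30.  81. 107.]
```

Run:
```python
from h import *
np.set_printoptions(precision=3,suppress=True)
robot.move_j([-72.2,10,0,115,90,60,-45])
robot.move_j([-60,18,0,135,180,60,-85]); print(pose(),robot.current_time_s())
np.set_printoptions(precision=0,suppress=True)
f=lambda p,o:(lambda x:None if x is None else np.array(x))(robot.inverse_kinematics(p,o))
for s in(1,-1):
  for th in(55,60,65):
    for ph in(45,52,60):
      d,o=ori(th,ph,s); print('J',s,th,ph,[f(J+[0,0,.038+u]+.005*d,o) for u in(0,.06,.12)])
    for ph in(5,15,20):
      d,o=ori(th,ph,s); h=d*[1,1,0]
      print('T',s,th,ph,[f(T+[0,0,.046+u]+.005*d-b*h,o) for b,u in((0,0),(0,.04),(.1,.04),(.15,.06))])
```

```text
[[ 0.05  -0.864  0.5    0.356]
 [-0.087  0.495  0.864  0.584]
 [-0.995 -0.087 -0.05   0.31 ]
 [ 0.     0.     0.     1.   ]] 3.8
J 1 55 45 [array([-39.,  33.,   9., 140., 198.,  49., -99.]), array([ -39.,   22.,    9.,  140.,  202.,   38., -102.]), array([ -40.,   11.,   10.,  138.,  209.,   27., -110.])]
J 1 55 52 [array([ -35.,   33.,   11.,  139.,  213.,   50., -102.]), array([ -34.,   22.,    9.,  138.,  219.,   40., -109.]), array([ -35.,   13.,   11.,  136.,  230.,   31., -121.])]
J 1 55 60 [array([ -30.,   34.,   12.,  135.,  229.,   52., -106.]), array([ -29.,   24.,   10.,  135.,  236.,   44., -115.]), array([ -30.,   15.,   11.,  133.,  248.,   38., -129.])]
T 1 55 5 [array([-44.,  35.,  12., 126., 146.,  35., -85.]), array([-47.,  30.,  16., 126., 143.,  30., -80.]), array([-53.,  26.,  15., 136., 138.,  36., -81.]), array([-56.,  20.,  13., 141., 130.,  38., -75.])]
T 1 55 15 [array([-38.,  35.,  13., 129., 171.,  37., -95.]), array([-39.,  29.,  15., 128., 170.,  31., -94.]), array([-44.,  24.,  16., 140., 167.,  37., -93.]), array([-48.,  18.,  17., 145., 163.,  37., -9
[... 4956 characters left out ...]
.,  37., 138., 224.,  85.,  70.]), array([-48.,  38.,  38., 139., 230.,  75.,  67.]), array([-48.,  25.,  37., 138., 236.,  63.,  61.])]
T -1 65 5 [array([-89.,  79.,  72., 131., 191.,  42.,   4.]), array([-85.,  60.,  64., 131., 181.,  37.,  30.]), array([-98.,  64.,  69., 142., 181.,  39.,  23.]), array([-101.,   51.,   64.,  147.,  165.,   37.,   44.])]
T -1 65 15 [array([-72.,  61.,  55., 133., 184.,  56.,  38.]), array([-75.,  55.,  60., 134., 190.,  52.,  37.]), array([-61.,  38.,  34., 146., 172.,  59.,  68.]), None]
T -1 65 20 [array([-64.,  55.,  49., 133., 188.,  61.,  47.]), array([-63.,  47.,  49., 134., 191.,  56.,  51.]), array([-55.,  39.,  36., 146., 184.,  64.,  66.]), None]
```

Run:
```python
from h import *
np.set_printoptions(precision=3,suppress=True)
fingers.gripper_to(1.0,40)
d,o=ori(60,55); 
robot.move_to(J+[0,0,.158]+.005*d-.03*d*[1,1,0],o)
P=pose(); save('w1',vision.grab_frame('wrist')); print(P)
for r in recognise('jar_mid','wrist'): print(r, at_z('wrist',r['rect'][:2],.0425,P))
print('pred',proj('wrist',J+[0,0,.0425],P),robot.current_time_s(),robot.current_contact_force())
```

```text
[[-0.285 -0.82   0.496  0.457]
 [-0.409  0.572  0.711  0.328]
 [-0.867 -0.    -0.499  0.156]
 [ 0.     0.     0.     1.   ]]
{'rect': [544.2, 63.5, 167.7, 120.2], 'p': 0.91} [0.353 0.4   0.043]
{'rect': [315.6, 80.8, 91.1, 161.4], 'p': 0.73} [0.468 0.344 0.043]
{'rect': [386.6, 136.1, 62.0, 107.0], 'p': 0.68} [0.466 0.45  0.043]
pred [313.681  82.737] 5.3167 [-0.004 -0.163 -0.135]
```

View pics/w1.png

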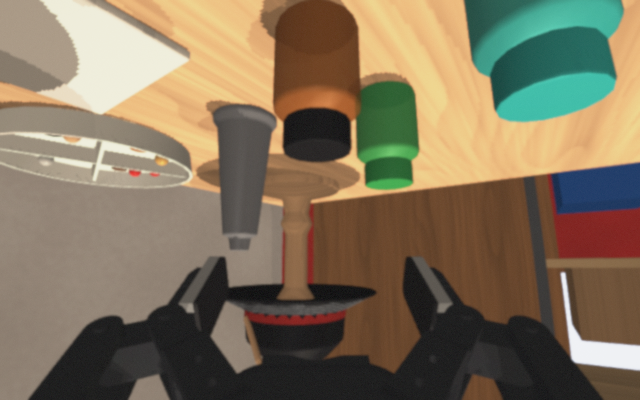

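The wrist view (mounted upside down) shows the amber jar at (316,81) between the fingers. The green jar is to its right and the turquoise one at upper right. The jar agrees with my estimate to 2 mm. I check how low the camera would sit, then grasp.

Run:
```python
from h import *
np.set_printoptions(precision=3,suppress=True)
c=np.array(vision.calibration('wrist')['T_tool_cam']); print(c)
P=pose(); print('cam z now',(P@c)[:3,3])
d,o=ori(60,55)
print('at grasp',(J+[0,0,.038]+.005*d)+P[:3,:3]@c[:3,3])
```

```text
[[ 0.001  0.947  0.32   0.082]
 [ 1.    -0.001 -0.    -0.   ]
 [-0.     0.32  -0.947 -0.125]
 [ 0.     0.     0.     1.   ]]
cam z now [0.372 0.206 0.147]
at grasp [0.387 0.226 0.027]
```

The camera would be only 27 mm off the table, so I turn the hand half round, which puts the camera on top, and then grasp.

Run:
```python
from h import *
np.set_printoptions(precision=3,suppress=True)
q=np.array(robot.current_joint_positions()); q[6]+=180; print(q); robot.move_j(list(q))
d,o=ori(60,55,-1)
robot.line_to(J+[0,0,.158]+.005*d,o)
print(robot.line_to(J+[0,0,.038]+.005*d,o,velocity=.1,f_stop=6),robot.current_tool_pos(),robot.current_contact_force())
fingers.gripper_to(0.0,40)
print(robot.current_finger_gap()*85,robot.current_gripper_force(),robot.current_joint_positions())
print(robot.line_to(J+[0,0,.10]+.005*d,o,velocity=.1))
save('s2',vision.grab_frame('scene')); save('t2',vision.grab_frame('top'))
print(robot.current_finger_gap()*85,robot.current_gripper_force(),robot.current_contact_force(),robot.current_time_s())
print([np.round(r['rect']) for r in recognise('jar_mid','scene')],proj('scene',J+[0,0,.1045]))
d,o=ori(60,15,-1)
for b,u in((.1,.05),(0,.05),(0,0)): print(robot.inverse_kinematics(T+[0,0,.046+u]+.005*d-b*d*[1,1,0],o))
```

```text
[-30.477  14.563  12.663 140.771 231.92   44.101  65.003]
False [0.472 0.349 0.036] [-0.449 -0.759 -0.452]
52.91583374285998 46.75751879811287 [-32.335  37.903  12.169 139.103 216.787  61.327  80.594]
False
53.34442974581593 46.284493887797 [-1.193 -1.45  -2.438] 10.8917
[array([355., 110.,  21.,  21.]), array([314.,  96.,  10.,  10.])] [352.452 114.337]
[-45.977  26.543  17.002 142.81  166.792  46.85   84.604]
[-43.668  30.986  19.257 130.927 171.565  39.076  82.059]
[-40.799  38.453  15.756 130.692 171.066  46.43   81.018]
```

View pics/s2.png

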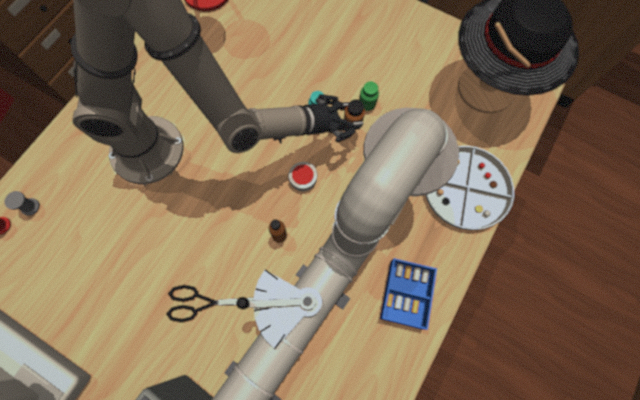

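The jar is held upright at (355,112), with the gap at 53 mm and the weight showing on the wrist. Next I carry it under the hood and set it down.

Run:
```python
from h import *
np.set_printoptions(precision=3,suppress=True)
d,o=ori(60,15,-1); h=d*[1,1,0]
p=lambda b,u:T+[0,0,.046+u]+.005*d-b*h
print(robot.line_to(p(.1,.06),o,velocity=.12), robot.current_gripper_force())
print(robot.line_to(p(0,.03),o,velocity=.1,f_stop=8))
print(robot.current_tool_pos(),robot.current_contact_force(),robot.current_gripper_force())
save('s3',vision.grab_frame('scene'))
print(robot.line_to(p(0,-.006),o,velocity=.03,f_stop=3))
print(robot.current_tool_pos(),robot.current_contact_force(),robot.current_gripper_force(),robot.current_time_s())
save('w3',vision.grab_frame('wrist'))
```

```text
False 46.29123095422983
False
[0.633 0.238 0.073] [ 0.295  0.507 -2.844] 46.28431532531977
True
[0.633 0.238 0.044] [-0.139  0.62   3.492] 46.60561166703701 14.3917
```

View pics/w3.png

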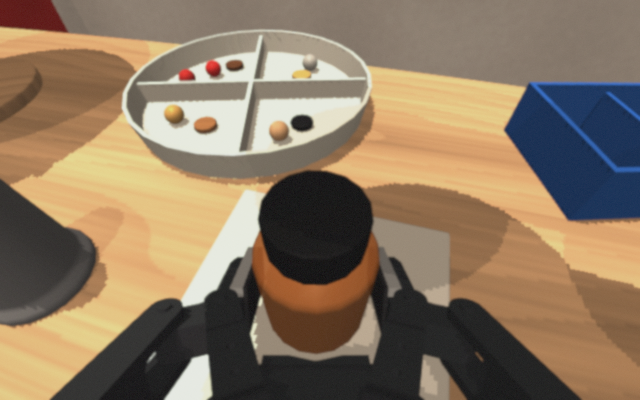

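The jar touches the tile (TCP z 0.044, as expected for a seated jar). The far tile corners are at (247,191) and (449,233), and I use them to check the centring.

Run:
```python
from h import *
np.set_printoptions(precision=3,suppress=True)
P=pose(); a=at_z('wrist',(247,191),.008,P); b=at_z('wrist',(449,233),.008,P)
e=b-a; L=np.linalg.norm(e); e/=L; n=np.array([e[1],-e[0],0]); n*=-np.sign(n[0])
print(a,b,L,'tile centre',(a+b)/2+.075*n,'tcp',P[:3,3], 'cap', at_z('wrist',(316,205),.093,P))
```

```text
[0.705 0.311 0.008] [0.705 0.165 0.008] 0.14577376927864433 tile centre [0.63  0.238 0.008] tcp [0.633 0.238 0.044] cap [0.637 0.239 0.093]
```

The jar's axis is about 5 mm from the tile's middle. I release it, back out, and return the way I came to the tool-down posture.

Run:
```python
from h import *
np.set_printoptions(precision=3,suppress=True)
fingers.gripper_to(0.95); print(robot.current_gripper_force(),robot.current_contact_force())
d,o=ori(60,15,-1); p=np.array(robot.current_tool_pos())
robot.line_to(p-.105*d,o,velocity=.1)
d2,o2=ori(60,50,-1)
robot.line_to(J+[0,0,.16]-.02*d2*[1,1,0],o2,velocity=.2)
robot.move_j([-60,18,0,135,180,60,95])
robot.move_j([-72.2,10,0,115,90,60,45])
robot.move_j([-72.233,17.813,0.802,86.603,-0.252,75.585,-1.558])
fingers.gripper_to(.8)
for az in(40,0): robot.move_to([.42*np.cos(np.radians(az)),.42*np.sin(np.radians(az)),.33],[180,0,az+90-(0 if az else 30)])
P=knob(36.3,.30); robot.move_to(P-[.0,0,0],[180,0,YAW+36.3])
print(robot.current_joint_positions(),robot.current_time_s())
P=pose(); save('w4',vision.grab_frame('wrist')); save('s4',vision.grab_frame('scene')); save('t4',vision.grab_frame('top'))
print([(r['rect'],r['p']) for r in recognise('damper_knob','wrist')],proj('wrist',knob(36.3,.222),P),proj('wrist',Hh+[0,0,.19],P))
b=np.radians(180+YAW+67.5);print(proj('wrist',Hh+.1*np.array([np.cos(b),np.sin(b),0])+[0,0,.178],P))
im=[cv2.imread('pics/%s4.png'%n) for n in 'wst']
W=np.zeros((600,800,3),np.uint8); W[:400,:640]=im[0]; W[400:,:320]=cv2.resize(im[1],(320,200));W[400:,320:640]=cv2.resize(im[2],(320,200)); cv2.imwrite('pics/c4.png',W)
```

```text
0.0 [ 0.211 -0.063  0.623]
[-18.172  21.94   53.326  82.445 -17.627  84.401 -24.285] 24.4167
[([316.3, 122.0, 52.4, 242.8], 0.87)] [318.218 218.685] [319.325  24.368]
[382.725 146.595]
```

View pics/c4.png

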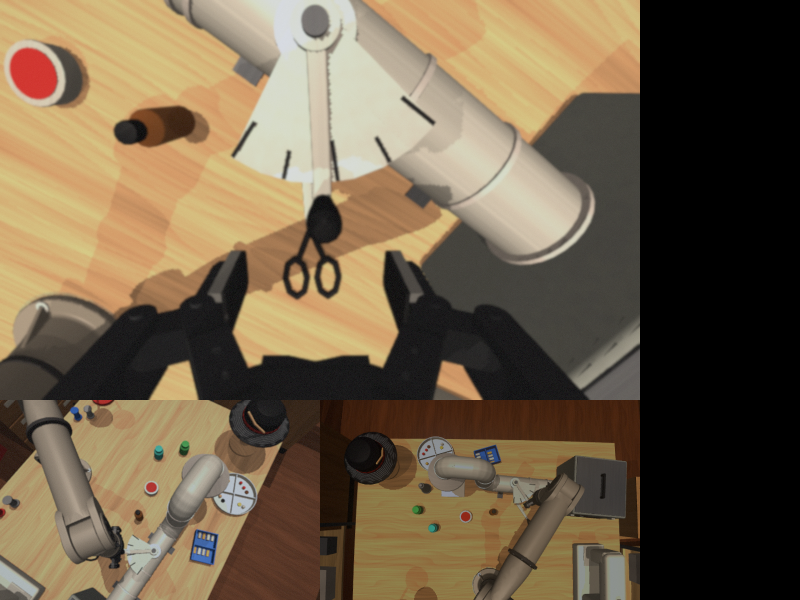

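The wrist view shows the knob at (323,218), the hinge at (315,21) and the three-quarters mark at (382,149), all within a few pixels of my predictions. I straighten the elbow away from the cabinet, refine the points, then grip the knob and swing it.

Run:
```python
from h import *
np.set_printoptions(precision=3,suppress=True)
P=pose(); H=at_z('wrist',(315,21),.195,P);M=at_z('wrist',(382,149),.178,P);Kn=at_z('wrist',(323,218),.222,P)
ang=lambda p:np.degrees(np.arctan2(*(p-H)[1::-1]))%360
print(H,M,Kn,[np.linalg.norm((p-H)[:2]) for p in(M,Kn)],ang(M),ang(Kn))
H=(H+Hh)/2; H[2]=0; print('H used',H)
a0=np.degrees(np.arctan2(*(Kn-H)[1::-1]))%360; a1=180+YAW+67.5
print(a0,a1,np.linalg.norm((Kn-H)[:2]))
np.save('k.npy',[*H,a0,a1,*Kn])
p=np.array(robot.current_tool_pos()); robot.line_to(p+[0,0,.06])
robot.move_j([22,8,0,86,0,76,-37]); print(pose()[:3,3],robot.current_eef_rot())
robot.move_to([Kn[0],Kn[1],.31],[180,0,a0-180]); print(robot.current_joint_positions(),robot.current_time_s())
kp=lambda a,z,r=.13:H+[r*np.cos(np.radians(a)),r*np.sin(np.radians(a)),z]
print([robot.inverse_kinematics(kp(a,.222),[180,0,a-180]) is not None for a in np.linspace(a0,a1,7)])
```

```text
[ 0.624 -0.131  0.195] [ 0.575 -0.223  0.178] [ 0.514 -0.203  0.222] [np.float64(0.10419640115969331), np.float64(0.13112395468000596)] 242.1406195947837 213.3756012185831
H used [ 0.624 -0.133  0.   ]
212.8106433605416 241.8 0.13052158017968937
[ 0.497 -0.22   0.345] [172.085  -5.918  31.369]
[ 20.197  17.585  -0.713  79.383   0.212  83.865 -37.568] 26.3583
[True, True, True, True, True, True, True]
```

Run:
```python
from h import *
np.set_printoptions(precision=3,suppress=True)
k=np.load('k.npy');H=k[:3];a0,a1=k[3:5];Kn=k[5:]
kp=lambda a,z,r=.13:H+[r*np.cos(np.radians(a)),r*np.sin(np.radians(a)),z]
print(robot.line_to([Kn[0],Kn[1],.224],velocity=.1,f_stop=6),robot.current_tool_pos())
fingers.gripper_to(0,20); print(robot.current_finger_gap()*85,robot.current_gripper_force(),robot.current_contact_force())
for a in np.linspace(a0,a1,7)[1:]:
    robot.line_to(kp(a,.224),[180,0,a-180],velocity=.06); print(robot.current_contact_force(),robot.current_gripper_force())
robot.pause(.3); print(kp(a1,.224),robot.current_tool_pos())
fingers.gripper_to(.6); print(robot.current_contact_force())
robot.line_to(kp(a1,.33),velocity=.1)
robot.line_to(kp(a1,.36,.23),velocity=.15)
print(robot.current_time_s())
P=pose(); save('w5',vision.grab_frame('wrist')); save('s5',vision.grab_frame('scene'))
im=[cv2.imread('pics/%s5.png'%n) for n in 'ws']
W=np.zeros((600,800,3),np.uint8); W[:400,:640]=im[0]; W[400:,:320]=cv2.resize(im[1],(320,200)); W[400:,330:730]=cv2.resize(im[1][240:360,220:460],(400,200));cv2.imwrite('pics/c5.png',W)
```

```text
False [ 0.515 -0.204  0.225]
24.50997208408208 19.655838537728414 [-0.231 -0.348  0.785]
[-0.025 -1.57   2.401] 19.704631508211605
[-0.097 -1.519  2.934] 19.76293887477368
[ 0.958 -1.876  4.225] 19.810199628118426
[ 1.441 -1.146  4.153] 19.839879776118323
[ 0.351 -0.622  4.524] 19.864040947286412
[ 1.383 -0.906  4.674] 19.879681288730353
[ 0.562 -0.247  0.224] [ 0.563 -0.247  0.224]
[-0.161  0.28  -0.414]
32.5583
```

View pics/c5.png

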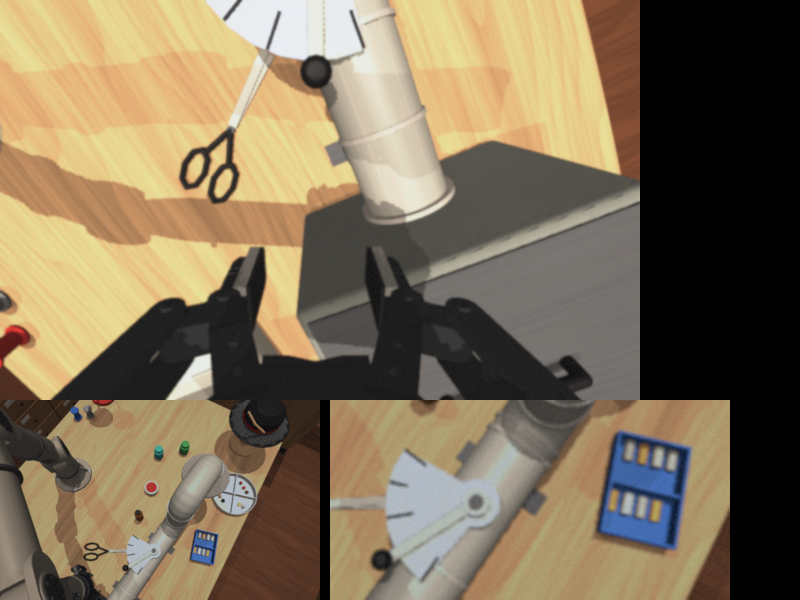

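The lever now covers the three-quarters mark: three marks are visible on one side and the open mark on the other, with the knob at (316,71). Last, a check of the jar under the hood.

Run:
```python
from h import *
np.set_printoptions(precision=3,suppress=True)
p=lambda r,az,z:[r*np.cos(np.radians(az)),r*np.sin(np.radians(az)),z]
robot.move_to(p(.42,-20,.36),[180,0,20])
robot.move_to(p(.42,0,.36),ori(0,0,-1)[1])
robot.move_to(p(.42,18,.34),ori(30,18,-1)[1])
P=pose(); save('w6',vision.grab_frame('wrist'))
print(P,robot.current_time_s(),robot.current_contact_force())
print([(np.round(r['rect']),r['p'],at_z('wrist',r['rect'][:2],.0505,P)) for r in recognise('jar_mid','wrist')],proj('wrist',[.636,.239,.0505],P))
```

```text
Traceback (most recent call last):
station.PlanningError: the arm cannot take that pose within its joint ranges
```

Run:
```python
from h import *
np.set_printoptions(precision=3,suppress=True)
p=lambda r,az,z:[r*np.cos(np.radians(az)),r*np.sin(np.radians(az)),z]
for r,z,th,az in((.45,.36,20,18),(.48,.36,20,18),(.48,.34,15,18),(.5,.34,15,20),(.45,.34,10,20),(.45,.34,5,20)):
    o=ori(th,az,-1)[1]
    if robot.inverse_kinematics(p(r,az,z),o) is None: continue
    robot.move_to(p(r,az,z),o); print(r,z,th); break
P=pose(); save('w6',vision.grab_frame('wrist'))
print(P[:3,3],robot.current_time_s(),robot.current_contact_force())
print([(np.round(r['rect']),r['p'],at_z('wrist',r['rect'][:2],.0505,P)) for r in recognise('jar_mid','wrist')],proj('wrist',[.636,.239,.0505],P))
```

```text
0.45 0.36 20
[0.428 0.137 0.36 ] 34.9417 [ 0.081 -0.819  0.5  ]
[(array([293.,  79.,  38.,  51.]), 0.83, array([0.631, 0.237, 0.05 ])), (array([165., 229.,  63.,  37.]), 0.75, array([0.358, 0.349, 0.05 ])), (array([124., 140.,  60.,  38.]), 0.73, array([0.466, 0.452, 0.05 ]))] [292.685  74.965]
```

View pics/w6.png

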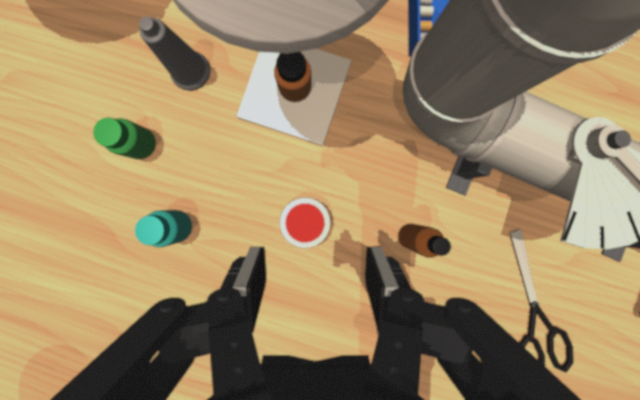

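The jar stands upright in the middle of the tile at (293,77), measured at (0.631, 0.237). The other things are where they were, and the arm is touching nothing.

```bash
python3 -c "
from h import *
print(workorder.close_job())"
```

```text
the job is handed in; nothing more can be done
None
```

The job is handed in (no verdict came back): the damper lever is on the three-quarters mark, the amber jar stands upright within about 5 mm of the tile's middle, the hood was not knocked, and the other things are where they were.

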